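# Close a full sharps container and tug-test its lid

## Robot

A 6-joint arm with a two-finger parallel gripper is mounted at the origin on the work surface. World frame = base frame: x ahead of the robot, y to its left, z up, the work surface at z = 0. Lengths are in m, angles in rad, forces in N, time in s.
With the tool pointing down it reaches from about 0.275 to 0.725 m from the base axis. Payload 5.6 kg.
Tool frame: the origin (TCP) lies at the very end of the fingers, on their centre line; the grasp point (between the pads) lies 19 mm behind it; z points along the fingers, y is the line along which they close (so a half turn about z gives the same grasp; the last joint's range is limited). The gripper opens to 85 mm and grips with 20 to 120 N. Pads are 22 mm wide; open, the fingers measure 114 mm over their backs; the gripper's body (76 mm by 85 mm) begins 54 mm behind the grasp point. The pads swing forward as they close: fully open they stand 13 mm farther back than shut.
Start: joints at [-0.96, 0.255, 0.108, 0, -1.424, -0.285], TCP at [0.176, -0.521, 0.231] pointing down, gripper open.
Joint ranges: [-2.95, 2.95], [-1.21, 1.97], [-1.09, 1.5], [-2.87, 1.71], [-2.94, -0.07], [-3.05, 3.05]. Speed limits (rad/s): [2.57, 2.57, 3.14, 3.14, 3.14, 3.14].

## Interface

Orientations are given as a unit quaternion [w, x, y, z].
In Python, from workcell import r gives the robot as it stands. The module is installed in compiled form; this text tells all that it offers.
- The arm moves only by the tool carry_out, never from a script. Its argument "moves" is a list of rows, each an object with "slide": the shift along the tool's x, y, z in mm, a list of three; "dr": the turn, a rotation vector about the tool's x, y, z in degrees, a list of three; "grip": the finger opening in mm, from 0 to 85.4. In form: [{"slide": [x, y, z], "dr": [wx, wy, wz], "grip": grip}, ...]. A call has 1 to 10 rows; each row is the pose to reach, as a shift and turn from the pose commanded when the call began, along the tool's axes at that moment; what a row does not reach only later rows make up. A row lasts 1/12 s, in which the tool goes at most 41.7 mm and 7.16 degrees, less where a joint would pass 70% of its speed; a pose out of reach is approached as far as the arm can. A call with a gripper value outside its range is refused whole. The fingers move at their own pace and stop on an object; "newtons" is the grip in N (left out, the last holds). Time passes only in rows, so rows that repeat a pose let the fingers close. It gives the time, the measured TCP pose, the force, the opening and the grip force at its end, in the units of the state.
- r.get_state(): the state, without advancing time (a new reading comes with each control period).
- r.get_image(name): name is "side" or "top" or "wrist"; returns a dict with "frame" (400x640x3 uint8, blue, green, red), "camera_matrix" (3x3 intrinsics, pixels), "dist_coeffs" ([k1, k2, p1, p2, k3] as OpenCV has them; the pictures are not rectified), "cam_to_world" (4x4, takes a point from camera to world coordinates); the wrist camera has in their place "T_tool_cam" (4x4, takes a point from camera to tool coordinates, whose origin is the TCP and whose axes are the flange's). Camera axes: x right, y down, z forward; pixel columns grow to the right and rows downward; lengths in m; the calibration is good to about 2 mm. A picture is of the moment at which its call begins: read the wrist's pose just before it. There is no depth.
- r.job_done(): hands the job in; it is judged then, once.
The state is a dict: "time_s": time; "qpos": joint angles; "joint_vel": joint speeds; "effort": joint torques, N m; "ee_pos": TCP position; "eef_rot": TCP orientation; "contact_force": force on the tool from outside, world axes, zero at the start; "wrist_torque": the same for the moment, N m; "gripper_width": opening from 0.0 (shut) to 1.0 (fully open); "finger_force": force on a finger pad.
Only numpy, scipy, OpenCV 4.12 (cv2) and the standard library are available. Lean on these libraries where they do the work, as an engineer would, in place of code of your own. Each camera call takes 0.05 s, during which the arm holds its last target. There are 200 camera calls.

## Task

The full sharps container is due for collection: put its red lid on and press it down, firmly but without forcing it, until both blue clips have snapped over its edge. Then tug-test it: pull straight up on the lid's handle with about 15 newtons and keep that pull steady for two seconds, never jerking it or pulling much harder, to prove that both clips hold. Let go, leaving the lid clipped on at both ends, and leave everything else on the desk where it is.

Things in the scene. Friction and masses are not known exactly. Their poses are not given: they have to be found in the camera images.
- container: open yellow sharps container, locked in a steel holder bolted to the desk (it cannot move): 100 mm along its x, 130 mm along its y, 3 mm walls (opening 94 x 124 mm). Origin: centre of its underside on the desk, z up. A blue sprung clip, 36 mm wide, stands at each short end (+y and -y); the clips reach 30 mm above the rim and 82 mm out from the middle
- container_rim (a point): centre of the container's mouth at rim height, 120 mm above the desk; same axes as the container. Fully on, the lid's origin is here and its y runs along the container's y, either way round
- lid: red lid lying handle up on the desk, about 0.12 kg. Flange 108 mm (x) by 138 mm (y), 5 mm thick; below it a plug 90 x 120 mm, 26 mm deep, its lowest 6 mm tapered to 80 x 110 mm, with 2 mm to spare on each side in the container's opening. Origin: centre of the flange's underside, z up. The short ends of the flange (+y, -y) go under the clips. Crown on top up to 13 mm above the origin
- lid_handle (a point): middle of the lid's handle bar, 46 mm above the lid's origin: 16 mm wide (lid's x), 12 mm high, 76 mm long (lid's y), on two legs with 27 mm free under it and 60 mm between them. Hold it across its width from above, with a grip of 60 N or so, so that it does not slip
- clip_a (a joint): angle (rad) of the blue clip at the container's +y end, hinged 72 mm out and 22 mm below the rim: 0 at rest, positive as its head is pushed outward (to about 0.16 as the lid's edge passes), back near 0 with a snap once the edge is under its hook. The hook reaches 4 mm over the lid's edge, its underside 6 to 10 mm above the rim (containers differ); a 60 degree lead-in ramp rises above it to 30 mm over the rim
- clip_b (a joint): the same for the like clip at the container's -y end. Pressing the lid past both clips takes about 9 to 18 N in all at the handle. Once clipped, the lid lifts freely by 1 to 5 mm (containers differ), then meets both hooks, whose sprung mounts give 1 mm for each 15 N of pull on the handle; past 25 N they may tear
- carton: white and red medicine carton, 60 x 115 x 42 mm; leave alone. Origin: centre of its underside
- pills: amber pill jar, 48 mm across, 85 mm high; leave alone. Origin: centre of its underside
- tumbler: drinking glass, 68 mm across, 110 mm high; leave alone. Origin: centre of its underside
- phone: black phone lying flat, 70 x 145 x 9 mm; leave alone. Origin: centre of its underside
- dish: open steel instrument dish, 100 x 190 x 35 mm; leave alone. Origin: centre of its underside
- thermometer: white infrared thermometer standing on its grey foot, 50 x 52 x 150 mm; leave alone. Origin: centre of its underside
- strips: stack of three medicine strips boxes, 45 x 100 x 36 mm; leave alone. Origin: centre of its underside

How it is judged:
By the outcome, as a careful person would: the job done as asked, in the order asked, and still so for the second after the job is handed in, with the robot touching nothing.
It also fails if it takes over 72 s, if anything falls off the work surface, if the arm or the gripper's body presses on something with over 40 N, if the wrist force passes 120 N, or if a joint passes its speed limit or range.

## Working session

There is one attempt and no reset: what is moved stays moved. The work goes in short steps, Python scripts to look and compute and a tool call to move; the robot and the scene stay as the last step left them, time stands still between calls to the robot, and variables do not carry over. Pictures are saved under pics/ and viewed, at most 11 in all, crops included, and the job is handed in when it is done.

Besides the shell and the picture viewer there is one more tool, called after "Emit:" as name(argument=value, ...), one argument or row to a line, values as JSON. carry_out: Moves the arm, as the interface text tells. Its arguments: {"type":"object","properties":{"moves":{"type":"array"},"newtons":{"type":"number"}},"required":["moves"]}

```bash
mkdir -p pics; cat > h.py <<'E'
import numpy as np, cv2
from workcell import r
from scipy.spatial.transform import Rotation as R
def snap(n,f):
    s=r.get_state(); d=r.get_image(n); cv2.imwrite('pics/'+f,d['frame']); 
    K=np.array(d['camera_matrix']);D=np.array(d['dist_coeffs'])
    if 'cam_to_world' in d: T=np.array(d['cam_to_world'])
    else:
        q=s['eef_rot']; W=np.eye(4); W[:3,:3]=R.from_quat([q[1],q[2],q[3],q[0]]).as_matrix(); W[:3,3]=s['ee_pos']; T=W@np.array(d['T_tool_cam'])
    np.savez('pics/'+f+'.npz',K=K,D=D,T=T); return d['frame']
def ray(f,px,z):
    c=np.load('pics/'+f+'.npz'); px=np.array(px,float).reshape(-1,1,2); z=np.broadcast_to(z,len(px))
    u=cv2.undistortPoints(px,c['K'],c['D'])[:,0]; d=np.c_[u,np.ones(len(u))]@c['T'][:3,:3].T; o=c['T'][:3,3]
    return o+d*((z-o[2])/d[:,2])[:,None]
def proj(f,P):
    c=np.load('pics/'+f+'.npz'); Ti=np.linalg.inv(c['T']); 
    return cv2.projectPoints(np.array(P,float).reshape(-1,3),cv2.Rodrigues(Ti[:3,:3])[0],Ti[:3,3],c['K'],c['D'])[0][:,0]
E
python3 - <<'E'
from h import *
snap('top','top0.png');snap('side','side0.png')
s=r.get_state(); print(s['eef_rot'],s['ee_pos'],s['time_s'],s['contact_force'])
print(np.load('pics/top0.png.npz')['T'],np.load('pics/side0.png.npz')['T'])
E
```

```text
[-1.77729506e-04 -1.62124694e-01  9.86769914e-01  8.29287680e-04] [ 0.17591901 -0.5206403   0.23049416] 0.1 [-0.0101023   0.09523092 -0.70657961]
[[ 0.0149787  -0.99348007  0.11301765  0.43491085]
 [-0.99981036 -0.01347471  0.01405978 -0.00784691]
 [-0.01244523 -0.11320681 -0.9934935   1.40504064]
 [ 0.          0.          0.          1.        ]] [[ 0.83559897 -0.37580754  0.40067823 -0.1317734 ]
 [-0.54917512 -0.58933306  0.59253121 -1.00915276]
 [ 0.01345524 -0.71516098 -0.69883025  1.29034475]
 [ 0.          0.          0.          1.        ]]
```

View pics/top0.png

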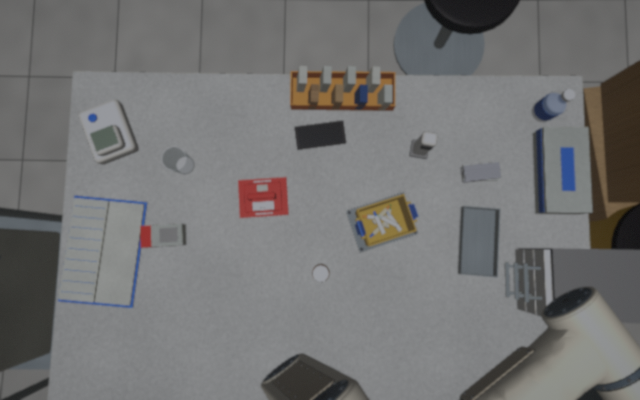

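View pics/side0.png

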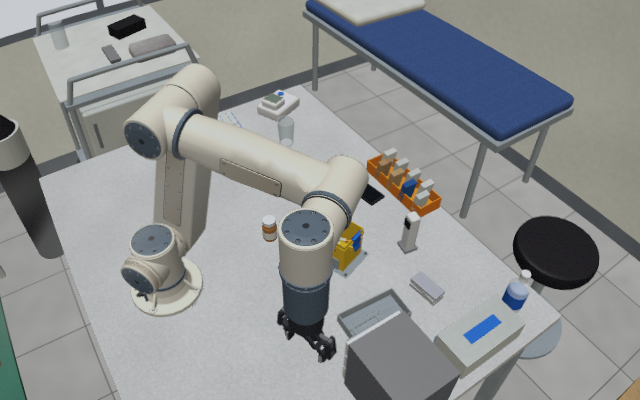

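```bash
python3 - <<'E'
from h import *
f=cv2.imread('pics/top0.png')
c=np.hstack([cv2.resize(f[165:230,225:300],(400,347),interpolation=2),cv2.resize(f[183:258,338:428],(400,347),interpolation=2)])
cv2.imwrite('pics/c0.png',c)
hsv=cv2.cvtColor(f,cv2.COLOR_BGR2HSV);H,S,V=cv2.split(hsv)
red=(((H<6)|(H>172))&(S>120)).astype('u1');red[:,:225]=0;red[:,300:]=0
red=cv2.morphologyEx(red,3,np.ones((15,15)))
rc=cv2.minAreaRect(cv2.findNonZero(red));print(rc)
p=ray('top0.png',cv2.boxPoints(rc),0.029);print('lid',p.round(4),p.mean(0),[np.linalg.norm(p[i]-p[i-1]) for i in range(4)])
bl=((H>100)&(H<130)&(S>120)).astype('u1');bl[:, :340]=0;bl[:,430:]=0;bl[:180]=0;bl[260:]=0
n,l,st,ce=cv2.connectedComponentsWithStats(bl);print(st,ce)
ye=((H>15)&(H<35)&(S>130)).astype('u1');ye[:, :340]=0;ye[:,430:]=0;ye[:180]=0;ye[260:]=0
print(cv2.minAreaRect(cv2.findNonZero(ye)))
E
```

```text
((262.6507873535156, 197.08706665039062), (35.86092758178711, 47.256587982177734), 86.3086166381836)
lid [[0.6229 0.2414 0.029 ]
 [0.6335 0.1074 0.029 ]
 [0.5316 0.0986 0.029 ]
 [0.5212 0.2314 0.029 ]] [0.5772774  0.16970358 0.029     ] [np.float64(0.1022471895859567), np.float64(0.1343933509998898), np.float64(0.10226715818481143), np.float64(0.13326858076666667)]
[[     0      0    640    400 255896]
 [   410    205      7     13     42]
 [   357    222      7     13     62]] [[319.47484525 199.49121909]
 [413.14285714 210.69047619]
 [359.88709677 228.16129032]]
((385.0497741699219, 220.11839294433594), (36.33900833129883, 50.28872299194336), 72.4075698852539)
```

View pics/c0.png

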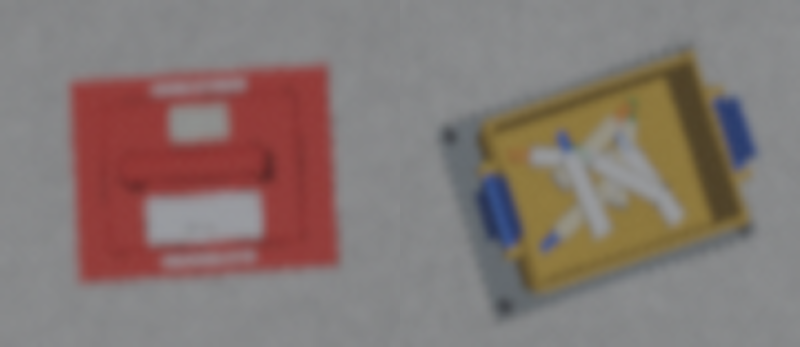

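```bash
cat >> h.py <<'E'
def goto(p,yaw):
    "tool-frame slide (mm) and dr (deg) to reach TCP p with tool y at world angle yaw (deg, mod 180), pointing down"
    s=r.get_state(); q=s['eef_rot']; A=R.from_quat([q[1],q[2],q[3],q[0]]); best=None
    for k in (0,180):
        a=np.radians(yaw+k); y=np.array([np.cos(a),np.sin(a),0]); z=np.array([0,0,-1]); B=R.from_matrix(np.c_[np.cross(y,z),y,z])
        d=np.degrees((A.inv()*B).as_rotvec())
        if best is None or np.linalg.norm(d)<np.linalg.norm(best): best=d
    print('slide',(A.inv().apply(np.array(p)-s['ee_pos'])*1e3).round(1),'dr',best.round(2),'t',s['time_s'],'q',np.round(s['qpos'],2))
E
python3 - <<'E'
from h import *
goto([0.577,0.17,0.30],4.5)
snap('wrist','w0.png'); print(r.get_image('wrist')['T_tool_cam'])
# container from top: symmetric clip tops midpoint at about z=.14
p=ray('top0.png',[[413.1,210.7],[359.9,228.2]],0.14);print(p,p.mean(0))
E
```

```text
slide [-601.   526.1  -68.7] dr [ 9.000e-02  6.000e-02 -7.584e+01] t 0.1 q [-0.96  0.26  0.11 -0.   -1.42 -0.28]
[[-4.19085308e-04 -9.61711592e-01 -2.74063200e-01  6.91302176e-02]
 [ 9.99999756e-01 -2.50021313e-04 -6.51808818e-04 -3.07880024e-05]
 [ 5.58330455e-04 -2.74063406e-01  9.61711463e-01 -1.42100059e-01]
 [ 0.00000000e+00  0.00000000e+00  0.00000000e+00  1.00000000e+00]]
[[ 0.5355695  -0.23507932  0.14      ]
 [ 0.48834712 -0.09809876  0.14      ]] [ 0.51195831 -0.16658904  0.14      ]
```

```bash
python3 - <<'E'
from h import *
goto([0.512,-0.167,0.33],18.2)
E
```

```text
slide [-431.6  227.8  -99. ] dr [ 6.000e-02  5.000e-02 -8.954e+01] t 0.2 q [-0.96  0.26  0.11 -0.   -1.42 -0.28]
```

Emit:
carry_out(
  moves=[
    {"slide": [-35,20,-10],"dr": [0,0,-6],"grip": 85},
    {"slide": [-70,38,-20],"dr": [0,0,-13],"grip": 85},
    {"slide": [-105,56,-30],"dr": [0,0,-20],"grip": 85},
    {"slide": [-140,74,-40],"dr": [0,0,-27],"grip": 85},
    {"slide": [-175,92,-50],"dr": [0,0,-34],"grip": 85},
    {"slide": [-210,110,-60],"dr": [0,0,-41],"grip": 85},
    {"slide": [-245,128,-70],"dr": [0,0,-48],"grip": 85},
    {"slide": [-280,146,-80],"dr": [0,0,-55],"grip": 85},
    {"slide": [-315,164,-90],"dr": [0,0,-62],"grip": 85},
    {"slide": [-350,182,-99],"dr": [0,0,-69],"grip": 85},
  ],
)

```text
time_s: 1.03
ee_pos: [0.4503, -0.2348, 0.3311]
eef_rot: [0.0, -0.695, 0.719, -0.0]
contact_force: [1.0, -1.1, -0.2]
gripper_width: 0.994
finger_force: 0.0
```

```bash
python3 - <<'E'
from h import *
goto([0.512,-0.167,0.33],18.2); print(r.get_state()['contact_force'])
E
```

```text
slide [-69.9 -59.3   1.1] dr [-3.000e-02 -1.000e-02 -2.017e+01] t 1.0333 q [-0.17  0.16  0.24  0.   -1.65  0.14]
[ 0.98257485 -1.09995398 -0.17785286]
```

Emit:
carry_out(
  moves=[
    {"slide": [-25,-20,0],"dr": [0,0,-7],"grip": 85},
    {"slide": [-50,-40,0],"dr": [0,0,-14],"grip": 85},
    {"slide": [-70,-59,1],"dr": [0,0,-20.2],"grip": 85},
    {"slide": [-70,-59,1],"dr": [0,0,-20.2],"grip": 85},
    {"slide": [-70,-59,1],"dr": [0,0,-20.2],"grip": 85},
    {"slide": [-70,-59,1],"dr": [0,0,-20.2],"grip": 85},
  ],
)

```text
time_s: 1.53
ee_pos: [0.5111, -0.1692, 0.3291]
eef_rot: [0.0, 0.808, -0.589, -0.0]
contact_force: [-0.5, -0.2, 0.2]
gripper_width: 0.992
finger_force: 0.0
```

```bash
python3 - <<'E'
from h import *
f=snap('wrist','w1.png')
E
```

```text
(no output)
```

View pics/w1.png

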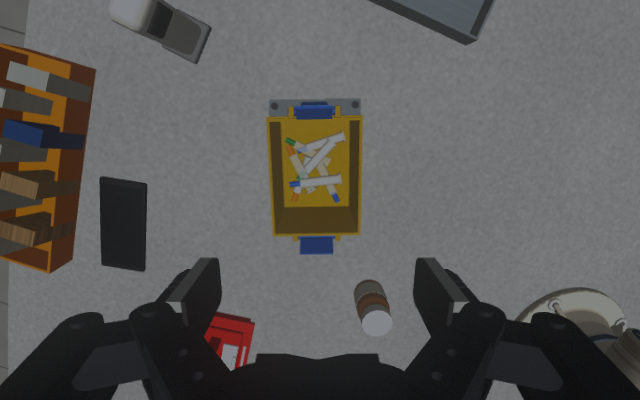

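```bash
python3 - <<'E'
from h import *
f=cv2.imread('pics/w1.png')
print(ray('w1.png',[[267,117],[361,117],[359.5,236],[273,236],[315,177]],0.12).round(4))
p=ray('w1.png',[[267,117],[361,117],[359.5,236],[273,236]],0.12);print(p.mean(0),[np.linalg.norm(p[i]-p[i-1]).round(4) for i in range(4)])
cv2.imwrite('pics/c1.png',cv2.resize(f[90:265,250:380],(594,600)[::1] and (446,600),interpolation=2))
E
```

```text
[[ 0.5803 -0.2147  0.12  ]
 [ 0.4877 -0.2444  0.12  ]
 [ 0.4448 -0.1203  0.12  ]
 [ 0.5386 -0.0901  0.12  ]
 [ 0.5138 -0.1697  0.12  ]]
[ 0.51282465 -0.16734767  0.12      ] [np.float64(0.1313), np.float64(0.0972), np.float64(0.1313), np.float64(0.0985)]
```

View pics/c1.png

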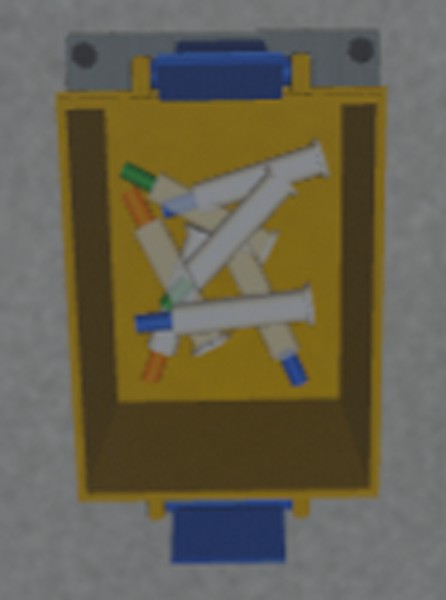

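```bash
python3 - <<'E'
from h import *
p=ray('w1.png',[[266.6,117.1],[362.5,115.7],[359.9,234.6],[273.3,235.5]],0.12);print(p.mean(0),[np.linalg.norm(p[i]-p[i-1]).round(4) for i in range(4)])
e=(p[2]+p[3]-p[0]-p[1])/2; print('yaw y-axis',np.degrees(np.arctan2(e[1],e[0]))-90); e=(p[0]+p[3]-p[1]-p[2]);print('x',np.degrees(np.arctan2(e[1],e[0])))
goto([0.577,0.17,0.27],4.5)
E
```

```text
[ 0.51265374 -0.16832837  0.12      ] [np.float64(0.1306), np.float64(0.0991), np.float64(0.1309), np.float64(0.0986)]
yaw y-axis 18.725025448615924
x 18.525435372796014
slide [-303.1 -166.8   59.3] dr [ 0.000e+00 -1.000e-02  1.329e+01] t 1.5833 q [-0.03  0.23  0.31  0.   -1.66  0.34]
```

Emit:
carry_out(
  moves=[
    {"slide": [-34,-18,6],"dr": [0,0,1.5],"grip": 85},
    {"slide": [-68,-37,12],"dr": [0,0,3],"grip": 85},
    {"slide": [-102,-56,18],"dr": [0,0,4.5],"grip": 85},
    {"slide": [-136,-75,24],"dr": [0,0,6],"grip": 85},
    {"slide": [-170,-93,30],"dr": [0,0,7.5],"grip": 85},
    {"slide": [-204,-112,36],"dr": [0,0,9],"grip": 85},
    {"slide": [-238,-131,42],"dr": [0,0,10.5],"grip": 85},
    {"slide": [-272,-150,50],"dr": [0,0,12],"grip": 85},
    {"slide": [-303,-167,59],"dr": [0,0,13.3],"grip": 85},
    {"slide": [-303,-167,59],"dr": [0,0,13.3],"grip": 85},
  ],
)

```text
time_s: 2.42
ee_pos: [0.5767, 0.1747, 0.2669]
eef_rot: [0.002, 0.735, -0.678, -0.002]
contact_force: [0.3, -1.1, -1.8]
gripper_width: 0.994
finger_force: 0.0
```

Emit:
carry_out(
  moves=[
    {"slide": [0,0,0],"dr": [0,0,0],"grip": 85},
    {"slide": [0,0,0],"dr": [0,0,0],"grip": 85},
  ],
)

```text
time_s: 2.58
ee_pos: [0.5773, 0.1695, 0.2708]
eef_rot: [-0.0, 0.734, -0.679, 0.0]
contact_force: [-0.7, -0.2, 1.1]
gripper_width: 0.998
finger_force: 0.0
```

```bash
python3 - <<'E'
from h import *
f=snap('wrist','w2.png'); goto([0.577,0.17,0.27],4.5)
E
```

```text
slide [-0.9  0.3  1.2] dr [-0.07  0.   -0.03] t 2.6333 q [ 0.54  0.35  0.34  0.   -1.56 -0.47]
```

View pics/w2.png

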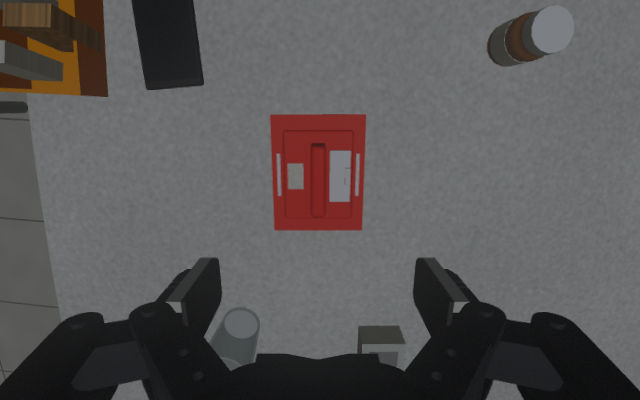

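```bash
python3 - <<'E'
from h import *
f=cv2.imread('pics/w2.png')
H,S,V=cv2.split(cv2.cvtColor(f,cv2.COLOR_BGR2HSV))
red=(((H<6)|(H>172))&(S>120)).astype('u1');red[:100]=0;red[245:]=0;red[:,:250]=0;red[:,380:]=0
c=max(cv2.findContours(red,0,1)[0],key=cv2.contourArea); q=cv2.approxPolyDP(cv2.convexHull(c),5,True)[:,0].astype(float)
q+=np.sign(q-q.mean(0))*.5
print(q); p=ray('w2.png',q,0.031); print(p.mean(0),[np.linalg.norm(p[i]-p[i-1]).round(4) for i in range(len(p))])
m=p.mean(0); P=p-m
i=np.argsort(q[:,1]); e=p[i[2:]].mean(0)-p[i[:2]].mean(0); print('yaw',np.degrees(np.arctan2(e[1],e[0]))-90)
h=ray('w2.png',[[318,145],[318,217],[310,180],[326,180]],0.078);print(h.round(4))
E
```

```text
[[365.5 114.5]
 [361.5 229.5]
 [274.5 229.5]
 [270.5 114.5]]
[0.57657155 0.17121955 0.031     ] [np.float64(0.1066), np.float64(0.1369), np.float64(0.1071), np.float64(0.1369)]
yaw 4.5346828900813705
[[0.5797 0.1324 0.078 ]
 [0.5737 0.2082 0.078 ]
 [0.5851 0.1688 0.078 ]
 [0.5687 0.1675 0.078 ]]
```

```bash
python3 - <<'E'
from h import *
goto([0.5767,0.1705,0.052],4.5); print(r.get_state()['contact_force'])
E
```

```text
slide [ -1.4   0.9 219.2] dr [-0.07  0.   -0.03] t 2.6333 q [ 0.54  0.35  0.34  0.   -1.56 -0.47]
[ 0.07005435 -0.55616772  0.53600689]
```

Emit:
carry_out(
  moves=[
    {"slide": [-1.4,1,35],"dr": [0,0,0],"grip": 85},
    {"slide": [-1.4,1,70],"dr": [0,0,0],"grip": 80},
    {"slide": [-1.4,1,105],"dr": [0,0,0],"grip": 70},
    {"slide": [-1.4,1,140],"dr": [0,0,0],"grip": 60},
    {"slide": [-1.4,1,165],"dr": [0,0,0],"grip": 50},
    {"slide": [-1.4,1,185],"dr": [0,0,0],"grip": 45},
    {"slide": [-1.4,1,200],"dr": [0,0,0],"grip": 40},
    {"slide": [-1.4,1,210],"dr": [0,0,0],"grip": 40},
    {"slide": [-1.4,1,218],"dr": [0,0,0],"grip": 40},
    {"slide": [-1.4,1,218],"dr": [0,0,0],"grip": 40},
  ],
  newtons=60,
)

```text
time_s: 3.47
ee_pos: [0.5757, 0.1709, 0.0515]
eef_rot: [0.001, 0.734, -0.679, -0.0]
contact_force: [-1.4, -0.1, -0.8]
gripper_width: 0.465
finger_force: 0.0
```

Emit:
carry_out(
  moves=[
    {"slide": [0,0,0],"dr": [0,0,0],"grip": 35},
    {"slide": [0,0,0],"dr": [0,0,0],"grip": 30},
  ],
)

```text
time_s: 3.63
ee_pos: [0.577, 0.172, 0.0537]
eef_rot: [-0.001, 0.735, -0.678, 0.001]
contact_force: [-0.5, 0.8, 0.3]
gripper_width: 0.354
finger_force: 0.0
```

Emit:
carry_out(
  moves=[
    {"slide": [0,0,0],"dr": [0,0,0],"grip": 24},
    {"slide": [0,0,0],"dr": [0,0,0],"grip": 20},
    {"slide": [0,0,0],"dr": [0,0,0],"grip": 17},
    {"slide": [0,0,0],"dr": [0,0,0],"grip": 14},
    {"slide": [0,0,0],"dr": [0,0,0],"grip": 5},
    {"slide": [0,0,0],"dr": [0,0,0],"grip": 5},
    {"slide": [0,0,0],"dr": [0,0,0],"grip": 5},
    {"slide": [0,0,0],"dr": [0,0,0],"grip": 5},
  ],
  newtons=60,
)

```text
time_s: 4.3
ee_pos: [0.5765, 0.1721, 0.0529]
eef_rot: [-0.001, 0.735, -0.678, 0.0]
contact_force: [0.1, 0.5, 5.0]
gripper_width: 0.175
finger_force: 58.9
```

```bash
python3 - <<'E'
from h import *
s=r.get_state(); print(s['ee_pos'],s['contact_force'],s['gripper_width'],s['finger_force'])
snap('wrist','w3.png')
goto([0.577,0.171,0.24],4.5)
E
```

```text
[0.57651089 0.17211041 0.05293085] [0.06843275 0.4675301  5.03895119] 0.17487504502219295 58.90074670314789
slide [   1.1   -0.6 -187.1] dr [-0.07  0.02  0.08] t 4.35 q [ 0.55  0.46 -0.06  0.   -1.05 -0.47]
```

Emit:
carry_out(
  moves=[
    {"slide": [0,0,-6],"dr": [0,0,0],"grip": 5},
    {"slide": [0,0,-20],"dr": [0,0,0],"grip": 5},
    {"slide": [0,0,-40],"dr": [0,0,0],"grip": 5},
    {"slide": [0,0,-65],"dr": [0,0,0],"grip": 5},
    {"slide": [0,0,-90],"dr": [0,0,0],"grip": 5},
    {"slide": [0,0,-115],"dr": [0,0,0],"grip": 5},
    {"slide": [0,0,-140],"dr": [0,0,0],"grip": 5},
    {"slide": [0,0,-165],"dr": [0,0,0],"grip": 5},
    {"slide": [0,0,-187],"dr": [0,0,0],"grip": 5},
    {"slide": [0,0,-187],"dr": [0,0,0],"grip": 5},
  ],
)

```text
time_s: 5.18
ee_pos: [0.5777, 0.172, 0.2443]
eef_rot: [-0.003, 0.735, -0.678, 0.002]
contact_force: [0.7, -0.1, 0.1]
gripper_width: 0.173
finger_force: 58.7
```

Emit:
carry_out(
  moves=[
    {"slide": [0,0,0],"dr": [0,0,0],"grip": 5},
    {"slide": [0,0,0],"dr": [0,0,0],"grip": 5},
  ],
)

```text
time_s: 5.35
ee_pos: [0.5753, 0.1718, 0.238]
eef_rot: [0.001, 0.735, -0.678, -0.001]
contact_force: [0.2, -0.8, -1.2]
gripper_width: 0.172
finger_force: 58.7
```

```bash
python3 - <<'E'
from h import *
s=r.get_state(); print(s['ee_pos'],s['contact_force'],s['wrist_torque'],s['finger_force'])
snap('wrist','w4.png')
goto([0.5127,-0.168,0.24],18.6)
E
```

```text
[0.57530089 0.17181534 0.23797418] [ 0.19744592 -0.76742864 -1.19503496] [-0.00360187  0.03841799  0.042075  ] 58.68372917175293
slide [333.6  89.3  -1.9] dr [  0.19  -0.02 -14.04] t 5.4 q [ 0.55  0.36  0.27 -0.   -1.48 -0.47]
```

View pics/w4.png

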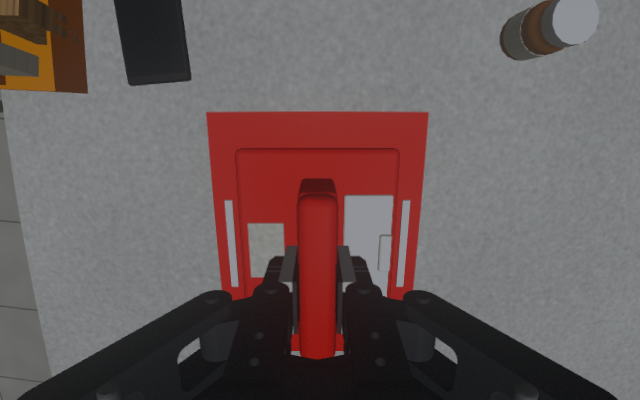

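```bash
python3 - <<'E'
from h import *
f=cv2.imread('pics/w4.png')
H,S,V=cv2.split(cv2.cvtColor(f,cv2.COLOR_BGR2HSV))
red=(((H<6)|(H>172))&(S>120)).astype('u1')
c=max(cv2.findContours(red,0,1)[0],key=cv2.contourArea)[:,0]; t=c[c[:,1]<150]
a=t[np.argmin(t@[1,1])].astype(float);b=t[np.argmin(t@[-1,1])].astype(float); q=np.array([a-.5,b+[.5,-.5]]);print(q)
s=r.get_state();A=R.from_quat(np.roll(s['eef_rot'],-1))
p=ray('w4.png',q,s['ee_pos'][2]-0.0219);print(p, A.inv().apply(p-s['ee_pos']))
print(s['eef_rot'],s['ee_pos'])
E
```

```text
[[206.5 111.5]
 [427.5 111.5]]
[[0.63445796 0.10645892 0.21566356]
 [0.52772657 0.09799182 0.21566356]] [[ 0.06968777 -0.05394834  0.02177387]
 [ 0.06964371  0.05311778  0.02212738]]
[ 0.00146554  0.73467286 -0.67841944 -0.00084662] [0.57521134 0.17165967 0.23756356]
```

Emit:
carry_out(
  moves=[
    {"slide": [20,5,0],"dr": [0,0,-1],"grip": 5},
    {"slide": [50,13,0],"dr": [0,0,-2],"grip": 5},
    {"slide": [84,22,0],"dr": [0,0,-3.5],"grip": 5},
    {"slide": [118,31,0],"dr": [0,0,-5],"grip": 5},
    {"slide": [152,40,0],"dr": [0,0,-6.5],"grip": 5},
    {"slide": [186,49,0],"dr": [0,0,-8],"grip": 5},
    {"slide": [220,58,0],"dr": [0,0,-9.5],"grip": 5},
    {"slide": [254,67,0],"dr": [0,0,-11],"grip": 5},
    {"slide": [288,76,0],"dr": [0,0,-12.5],"grip": 5},
    {"slide": [315,84,0],"dr": [0,0,-14],"grip": 5},
  ],
)

```text
time_s: 6.23
ee_pos: [0.5159, -0.1509, 0.2379]
eef_rot: [0.001, 0.812, -0.584, -0.001]
contact_force: [0.8, 0.3, -1.3]
gripper_width: 0.175
finger_force: 58.7
```

Emit:
carry_out(
  moves=[
    {"slide": [10,3,0],"dr": [0,0,0],"grip": 5},
    {"slide": [16,8,0],"dr": [0,0,0],"grip": 5},
    {"slide": [16,8,0],"dr": [0,0,0],"grip": 5},
    {"slide": [16,8,0],"dr": [0,0,0],"grip": 5},
    {"slide": [16,8,0],"dr": [0,0,0],"grip": 5},
    {"slide": [16,8,0],"dr": [0,0,0],"grip": 5},
  ],
)

```text
time_s: 6.73
ee_pos: [0.5152, -0.1654, 0.2391]
eef_rot: [-0.0, 0.812, -0.583, -0.0]
contact_force: [-0.3, 0.1, -1.2]
gripper_width: 0.17
finger_force: 58.7
```

```bash
python3 - <<'E'
from h import *
s=r.get_state(); print(s['ee_pos'],s['contact_force'])
goto([0.5125,-0.1675,0.18],18.6)
E
```

```text
[ 0.51517136 -0.16541952  0.23912653] [-0.28064115  0.06570988 -1.18147661]
slide [ 1.1  3.2 59.1] dr [0.01 0.02 0.05] t 6.7333 q [-0.02  0.24  0.1  -0.   -1.44  0.35]
```

Emit:
carry_out(
  moves=[
    {"slide": [1,3,0],"dr": [0,0,0],"grip": 5},
    {"slide": [1,3,15],"dr": [0,0,0],"grip": 5},
    {"slide": [1,3,30],"dr": [0,0,0],"grip": 5},
    {"slide": [1,3,45],"dr": [0,0,0],"grip": 5},
    {"slide": [1,3,55],"dr": [0,0,0],"grip": 5},
    {"slide": [1,3,59],"dr": [0,0,0],"grip": 5},
    {"slide": [1,3,59],"dr": [0,0,0],"grip": 5},
    {"slide": [1,3,59],"dr": [0,0,0],"grip": 5},
    {"slide": [1,3,59],"dr": [0,0,0],"grip": 5},
    {"slide": [1,3,59],"dr": [0,0,0],"grip": 5},
  ],
)

```text
time_s: 7.57
ee_pos: [0.5129, -0.1685, 0.1812]
eef_rot: [-0.0, 0.812, -0.584, 0.001]
contact_force: [0.8, -0.5, -1.7]
gripper_width: 0.175
finger_force: 58.7
```

```bash
python3 - <<'E'
from h import *
goto([0.5125,-0.1675,0.147],18.6); print(r.get_state()['contact_force'])
f=snap('wrist','w5.png'); g=snap('top','t5.png')
goto([0.5125,-0.1675,0.147],18.6)
cv2.imwrite('pics/c5.png',np.hstack([cv2.resize(f[60:340,140:500],(450,350)),cv2.resize(g[183:258,348:423],(350,350),interpolation=2)]))
E
```

```text
slide [-1.1  0.1 34.2] dr [-0.08 -0.05 -0.03] t 7.5667 q [-0.03  0.25 -0.02  0.   -1.29  0.35]
[ 0.78160054 -0.53136954 -1.66674132]
slide [-1.  -0.  33.9] dr [-0.07 -0.03 -0.03] t 7.6667 q [-0.03  0.25 -0.02  0.   -1.29  0.35]
```

View pics/c5.png

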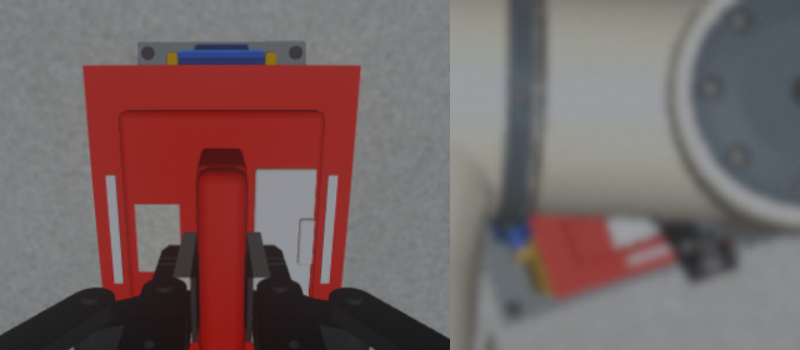

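Emit:
carry_out(
  moves=[
    {"slide": [-0.5,0,3],"dr": [0,0,0],"grip": 5},
    {"slide": [-0.5,0,6],"dr": [0,0,0],"grip": 5},
    {"slide": [-0.5,0,9],"dr": [0,0,0],"grip": 5},
    {"slide": [-0.5,0,11],"dr": [0,0,0],"grip": 5},
    {"slide": [-0.5,0,12],"dr": [0,0,0],"grip": 5},
    {"slide": [-0.5,0,12],"dr": [0,0,0],"grip": 5},
  ],
)

```text
time_s: 8.17
ee_pos: [0.512, -0.168, 0.1679]
eef_rot: [0.0, 0.812, -0.584, -0.0]
contact_force: [-0.6, -0.2, -0.9]
gripper_width: 0.178
finger_force: 58.7
```

Emit:
carry_out(
  moves=[
    {"slide": [0,0,1.5],"dr": [0,0,0],"grip": 5},
    {"slide": [0,0,3],"dr": [0,0,0],"grip": 5},
    {"slide": [0,0,4.5],"dr": [0,0,0],"grip": 5},
    {"slide": [0,0,6],"dr": [0,0,0],"grip": 5},
    {"slide": [0,0,6],"dr": [0,0,0],"grip": 5},
  ],
)

```text
time_s: 8.58
ee_pos: [0.5124, -0.1678, 0.1624]
eef_rot: [-0.0, 0.812, -0.584, 0.0]
contact_force: [-0.2, 1.7, 0.7]
gripper_width: 0.174
finger_force: 59.0
```

Emit:
carry_out(
  moves=[
    {"slide": [0,0,1],"dr": [0,0,0],"grip": 5},
    {"slide": [0,0,2],"dr": [0,0,0],"grip": 5},
    {"slide": [0,0,3],"dr": [0,0,0],"grip": 5},
    {"slide": [0,0,3],"dr": [0,0,0],"grip": 5},
  ],
)

```text
time_s: 8.92
ee_pos: [0.5128, -0.168, 0.1601]
eef_rot: [-0.0, 0.812, -0.584, 0.001]
contact_force: [-1.6, 2.9, 4.0]
gripper_width: 0.171
finger_force: 59.6
```

```bash
python3 - <<'E'
from h import *
goto([0.5125,-0.1675,0.147],18.6); s=r.get_state();print(s['contact_force'],s['wrist_torque'])
E
```

```text
slide [-0.6  0.1 13.1] dr [-0.08 -0.05 -0.02] t 8.9167 q [-0.03  0.27 -0.06  0.   -1.24  0.35]
[-1.5902901   2.91911487  4.0157088 ] [0.70749824 0.25312337 0.04478265]
```

Emit:
carry_out(
  moves=[
    {"slide": [-0.6,0,0],"dr": [0,0,0],"grip": 5},
    {"slide": [-1.2,0,0],"dr": [0,0,0],"grip": 5},
    {"slide": [-1.2,0,0.5],"dr": [0,0,0],"grip": 5},
    {"slide": [-1.2,0,1.0],"dr": [0,0,0],"grip": 5},
    {"slide": [-1.2,0,1.0],"dr": [0,0,0],"grip": 5},
  ],
)

```text
time_s: 9.33
ee_pos: [0.5127, -0.1674, 0.1595]
eef_rot: [-0.0, 0.812, -0.584, 0.001]
contact_force: [-1.2, 1.3, 7.8]
gripper_width: 0.175
finger_force: 59.8
```

Emit:
carry_out(
  moves=[
    {"slide": [-0.3,0,0.5],"dr": [0,0,0],"grip": 5},
    {"slide": [-0.3,0,1],"dr": [0,0,0],"grip": 5},
    {"slide": [-0.3,0,1.5],"dr": [0,0,0],"grip": 5},
    {"slide": [-0.3,0,2],"dr": [0,0,0],"grip": 5},
    {"slide": [-0.3,0,2],"dr": [0,0,0],"grip": 5},
  ],
)

```text
time_s: 9.75
ee_pos: [0.513, -0.1674, 0.1584]
eef_rot: [-0.0, 0.812, -0.584, 0.002]
contact_force: [-0.8, 1.4, 9.9]
gripper_width: 0.174
finger_force: 60.2
```

Emit:
carry_out(
  moves=[
    {"slide": [0,0,0.5],"dr": [0,0,0],"grip": 5},
    {"slide": [0,0,1],"dr": [0,0,0],"grip": 5},
    {"slide": [0,0,1.5],"dr": [0,0,0],"grip": 5},
    {"slide": [0,0,1.5],"dr": [0,0,0],"grip": 5},
  ],
)

```text
time_s: 10.08
ee_pos: [0.5128, -0.1669, 0.1564]
eef_rot: [-0.0, 0.812, -0.584, 0.002]
contact_force: [-0.9, 1.5, 8.5]
gripper_width: 0.173
finger_force: 60.1
```

Emit:
carry_out(
  moves=[
    {"slide": [0,0,0.5],"dr": [0,0,0],"grip": 5},
    {"slide": [0,0,1],"dr": [0,0,0],"grip": 5},
    {"slide": [0,0,1.5],"dr": [0,0,0],"grip": 5},
    {"slide": [0,0,2],"dr": [0,0,0],"grip": 5},
    {"slide": [0,0,2],"dr": [0,0,0],"grip": 5},
  ],
)

```text
time_s: 10.5
ee_pos: [0.5118, -0.1665, 0.1522]
eef_rot: [0.0, 0.812, -0.584, -0.0]
contact_force: [1.8, -0.0, -0.2]
gripper_width: 0.175
finger_force: 59.0
```

Emit:
carry_out(
  moves=[
    {"slide": [0,0,0.5],"dr": [0,0,0],"grip": 5},
    {"slide": [0,0,1],"dr": [0,0,0],"grip": 5},
    {"slide": [0,0,1.5],"dr": [0,0,0],"grip": 5},
    {"slide": [0,0,1.5],"dr": [0,0,0],"grip": 5},
  ],
)

```text
time_s: 10.83
ee_pos: [0.5116, -0.1666, 0.1511]
eef_rot: [0.0, 0.812, -0.584, -0.0]
contact_force: [0.5, -0.2, 0.8]
gripper_width: 0.172
finger_force: 59.1
```

Emit:
carry_out(
  moves=[
    {"slide": [0,0,0.7],"dr": [0,0,0],"grip": 5},
    {"slide": [0,0,1.4],"dr": [0,0,0],"grip": 5},
    {"slide": [0,0,2],"dr": [0,0,0],"grip": 5},
    {"slide": [0,0,2],"dr": [0,0,0],"grip": 5},
  ],
)

```text
time_s: 11.17
ee_pos: [0.5113, -0.1665, 0.1487]
eef_rot: [0.0, 0.812, -0.584, -0.001]
contact_force: [-1.3, -0.5, -0.7]
gripper_width: 0.17
finger_force: 58.9
```

Emit:
carry_out(
  moves=[
    {"slide": [0,0,0.7],"dr": [0,0,0],"grip": 5},
    {"slide": [0,0,1.4],"dr": [0,0,0],"grip": 5},
    {"slide": [0,0,1.4],"dr": [0,0,0],"grip": 5},
  ],
)

```text
time_s: 11.42
ee_pos: [0.5116, -0.1665, 0.1476]
eef_rot: [0.0, 0.812, -0.584, -0.0]
contact_force: [0.4, -0.1, -0.8]
gripper_width: 0.178
finger_force: 58.9
```

Emit:
carry_out(
  moves=[
    {"slide": [0,0,0.7],"dr": [0,0,0],"grip": 5},
    {"slide": [0,0,1.2],"dr": [0,0,0],"grip": 5},
    {"slide": [0,0,1.2],"dr": [0,0,0],"grip": 5},
  ],
)

```text
time_s: 11.67
ee_pos: [0.5118, -0.1665, 0.147]
eef_rot: [-0.0, 0.812, -0.584, 0.0]
contact_force: [-0.4, 0.6, 0.6]
gripper_width: 0.173
finger_force: 59.1
```

```bash
python3 - <<'E'
from h import *
s=r.get_state();print(s['contact_force'],s['wrist_torque'])
f=snap('wrist','w6.png'); g=snap('side','s6.png')
uv=proj('s6.png',[[.5127,-.168,.13]])[0].astype(int); print(uv)
cv2.imwrite('pics/c6.png',np.hstack([cv2.resize(f[60:340,140:500],(450,350)),cv2.resize(g[uv[1]-40:uv[1]+40,uv[0]-40:uv[0]+40],(350,350),interpolation=2)]))
E
```

```text
[-0.42843311  0.61030079  0.56468411] [0.1719362  0.30319641 0.01709045]
[336 225]
```

View pics/c6.png

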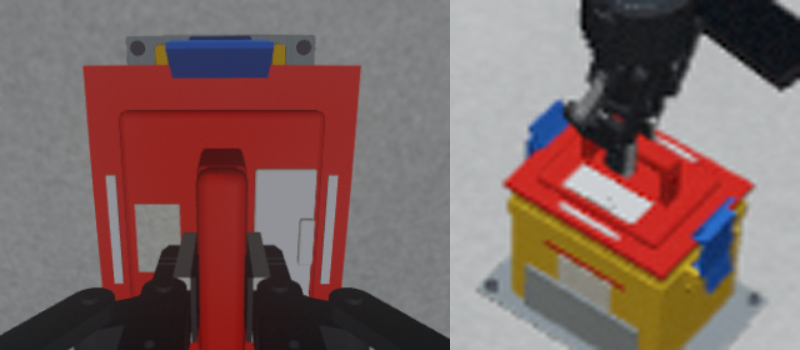

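Emit:
carry_out(
  moves=[
    {"slide": [0,0,0.5],"dr": [0,0,0],"grip": 5},
    {"slide": [0,0,1],"dr": [0,0,0],"grip": 5},
    {"slide": [0,0,1],"dr": [0,0,0],"grip": 5},
  ],
)

```text
time_s: 12.02
ee_pos: [0.5118, -0.1666, 0.1469]
eef_rot: [-0.0, 0.812, -0.584, 0.001]
contact_force: [-3.1, 2.0, 7.5]
gripper_width: 0.178
finger_force: 60.0
```

Emit:
carry_out(
  moves=[
    {"slide": [0,0,0.4],"dr": [0,0,0],"grip": 5},
    {"slide": [0,0,0.8],"dr": [0,0,0],"grip": 5},
    {"slide": [0,0,0.8],"dr": [0,0,0],"grip": 5},
  ],
)

```text
time_s: 12.27
ee_pos: [0.5119, -0.1666, 0.1469]
eef_rot: [-0.0, 0.812, -0.584, 0.001]
contact_force: [-4.9, 4.0, 11.4]
gripper_width: 0.174
finger_force: 60.6
```

Emit:
carry_out(
  moves=[
    {"slide": [0,0,-0.5],"dr": [0,0,0],"grip": 5},
    {"slide": [0,0,-1],"dr": [0,0,0],"grip": 5},
    {"slide": [0,0,-1.5],"dr": [0,0,0],"grip": 5},
    {"slide": [0,0,-2],"dr": [0,0,0],"grip": 5},
    {"slide": [0,0,-2.4],"dr": [0,0,0],"grip": 5},
    {"slide": [0,0,-2.8],"dr": [0,0,0],"grip": 5},
    {"slide": [0,0,-2.8],"dr": [0,0,0],"grip": 5},
  ],
)

```text
time_s: 12.85
ee_pos: [0.5117, -0.1665, 0.1473]
eef_rot: [0.0, 0.812, -0.584, -0.0]
contact_force: [-0.2, 0.4, -1.1]
gripper_width: 0.175
finger_force: 58.9
```

Emit:
carry_out(
  moves=[
    {"slide": [0,0,-0.3],"dr": [0,0,0],"grip": 5},
    {"slide": [0,0,-0.6],"dr": [0,0,0],"grip": 5},
    {"slide": [0,0,-0.9],"dr": [0,0,0],"grip": 5},
    {"slide": [0,0,-0.9],"dr": [0,0,0],"grip": 5},
  ],
)

```text
time_s: 13.18
ee_pos: [0.5118, -0.1665, 0.1486]
eef_rot: [-0.0, 0.812, -0.584, 0.0]
contact_force: [-0.6, 0.6, -0.6]
gripper_width: 0.173
finger_force: 58.9
```

Emit:
carry_out(
  moves=[
    {"slide": [0,0,-0.3],"dr": [0,0,0],"grip": 5},
    {"slide": [0,0,-0.6],"dr": [0,0,0],"grip": 5},
    {"slide": [0,0,-0.9],"dr": [0,0,0],"grip": 5},
    {"slide": [0,0,-0.9],"dr": [0,0,0],"grip": 5},
  ],
)

```text
time_s: 13.52
ee_pos: [0.5118, -0.1665, 0.1496]
eef_rot: [-0.0, 0.812, -0.584, 0.0]
contact_force: [-0.2, 0.2, -0.7]
gripper_width: 0.175
finger_force: 58.9
```

Emit:
carry_out(
  moves=[
    {"slide": [0,0,-0.3],"dr": [0,0,0],"grip": 5},
    {"slide": [0,0,-0.6],"dr": [0,0,0],"grip": 5},
    {"slide": [0,0,-0.9],"dr": [0,0,0],"grip": 5},
    {"slide": [0,0,-0.9],"dr": [0,0,0],"grip": 5},
  ],
)

```text
time_s: 13.85
ee_pos: [0.5117, -0.1664, 0.1501]
eef_rot: [-0.0, 0.812, -0.584, -0.0]
contact_force: [1.9, 0.4, -2.7]
gripper_width: 0.177
finger_force: 58.6
```

Emit:
carry_out(
  moves=[
    {"slide": [0,0,-0.3],"dr": [0,0,0],"grip": 5},
    {"slide": [0,0,-0.6],"dr": [0,0,0],"grip": 5},
    {"slide": [0,0,-0.9],"dr": [0,0,0],"grip": 5},
    {"slide": [0,0,-0.9],"dr": [0,0,0],"grip": 5},
  ],
)

```text
time_s: 14.18
ee_pos: [0.5115, -0.1663, 0.1505]
eef_rot: [0.0, 0.812, -0.584, -0.001]
contact_force: [2.5, 0.9, -9.4]
gripper_width: 0.172
finger_force: 58.5
```

Emit:
carry_out(
  moves=[
    {"slide": [0,0,-0.3],"dr": [0,0,0],"grip": 5},
    {"slide": [0,0,-0.6],"dr": [0,0,0],"grip": 5},
    {"slide": [0,0,-0.8],"dr": [0,0,0],"grip": 5},
    {"slide": [0,0,-0.8],"dr": [0,0,0],"grip": 5},
  ],
)

```text
time_s: 14.52
ee_pos: [0.5114, -0.1661, 0.1509]
eef_rot: [0.0, 0.812, -0.584, -0.001]
contact_force: [3.7, -0.2, -16.3]
gripper_width: 0.174
finger_force: 58.6
```

Emit:
carry_out(
  moves=[
    {"slide": [0,-0.2,0],"dr": [0,0,0],"grip": 5},
    {"slide": [0,-0.4,0],"dr": [0,0,0],"grip": 5},
    {"slide": [0,-0.4,0],"dr": [0,0,0],"grip": 5},
    {"slide": [0,-0.4,0],"dr": [0,0,0],"grip": 5},
  ],
)

```text
time_s: 14.85
ee_pos: [0.5114, -0.1662, 0.1512]
eef_rot: [0.0, 0.812, -0.584, -0.001]
contact_force: [3.5, -0.9, -20.2]
gripper_width: 0.176
finger_force: 58.6
```

Emit:
carry_out(
  moves=[
    {"slide": [0,0,0],"dr": [0,0,0],"grip": 5},
    {"slide": [0,0,0],"dr": [0,0,0],"grip": 5},
    {"slide": [0,0,0],"dr": [0,0,0],"grip": 5},
    {"slide": [0,0,0],"dr": [0,0,0],"grip": 5},
    {"slide": [0,0,0],"dr": [0,0,0],"grip": 5},
    {"slide": [0,0,0],"dr": [0,0,0],"grip": 5},
    {"slide": [0,0,0],"dr": [0,0,0],"grip": 5},
    {"slide": [0,0,0],"dr": [0,0,0],"grip": 5},
    {"slide": [0,0,0],"dr": [0,0,0],"grip": 5},
    {"slide": [0,0,0],"dr": [0,0,0],"grip": 5},
  ],
)

```text
time_s: 15.68
ee_pos: [0.5116, -0.1663, 0.1515]
eef_rot: [0.0, 0.812, -0.584, -0.001]
contact_force: [1.5, -0.9, -25.1]
gripper_width: 0.176
finger_force: 58.7
```

Emit:
carry_out(
  moves=[
    {"slide": [0,0,0],"dr": [0,0,0],"grip": 5},
    {"slide": [0,0,0],"dr": [0,0,0],"grip": 5},
    {"slide": [0,0,0],"dr": [0,0,0],"grip": 5},
    {"slide": [0,0,0],"dr": [0,0,0],"grip": 5},
    {"slide": [0,0,0],"dr": [0,0,0],"grip": 5},
    {"slide": [0,0,0],"dr": [0,0,0],"grip": 5},
    {"slide": [0,0,0],"dr": [0,0,0],"grip": 5},
    {"slide": [0,0,0],"dr": [0,0,0],"grip": 5},
    {"slide": [0,0,0],"dr": [0,0,0],"grip": 5},
    {"slide": [0,0,0],"dr": [0,0,0],"grip": 5},
  ],
)

```text
time_s: 16.52
ee_pos: [0.5116, -0.1663, 0.1515]
eef_rot: [0.0, 0.812, -0.584, -0.001]
contact_force: [1.0, -0.5, -25.3]
gripper_width: 0.176
finger_force: 58.7
```

Emit:
carry_out(
  moves=[
    {"slide": [0,0,0],"dr": [0,0,0],"grip": 5},
    {"slide": [0,0,0],"dr": [0,0,0],"grip": 5},
    {"slide": [0,0,0],"dr": [0,0,0],"grip": 5},
    {"slide": [0,0,0],"dr": [0,0,0],"grip": 5},
    {"slide": [0,0,0],"dr": [0,0,0],"grip": 5},
    {"slide": [0,0,0],"dr": [0,0,0],"grip": 5},
    {"slide": [0,0,0],"dr": [0,0,0],"grip": 5},
    {"slide": [0,0,0],"dr": [0,0,0],"grip": 5},
    {"slide": [0,0,0],"dr": [0,0,0],"grip": 5},
    {"slide": [0,0,0],"dr": [0,0,0],"grip": 5},
  ],
)

```text
time_s: 17.35
ee_pos: [0.5116, -0.1663, 0.1516]
eef_rot: [0.0, 0.812, -0.584, -0.001]
contact_force: [1.5, 0.0, -25.4]
gripper_width: 0.176
finger_force: 58.7
```

Emit:
carry_out(
  moves=[
    {"slide": [0,0,0.3],"dr": [0,0,0],"grip": 5},
    {"slide": [0,0,0.6],"dr": [0,0,0],"grip": 5},
    {"slide": [0,0,0.6],"dr": [0,0,0],"grip": 5},
    {"slide": [0,0,0.6],"dr": [0,0,0],"grip": 5},
    {"slide": [0,0,0.6],"dr": [0,0,0],"grip": 5},
  ],
)

```text
time_s: 17.77
ee_pos: [0.5118, -0.1664, 0.1514]
eef_rot: [0.0, 0.812, -0.584, -0.0]
contact_force: [-0.7, -0.2, -23.6]
gripper_width: 0.175
finger_force: 59.0
```

Emit:
carry_out(
  moves=[
    {"slide": [0,0,0.5],"dr": [0,0,0],"grip": 5},
    {"slide": [0,0,1],"dr": [0,0,0],"grip": 5},
    {"slide": [0,0,1.5],"dr": [0,0,0],"grip": 5},
    {"slide": [0,0,1.5],"dr": [0,0,0],"grip": 5},
    {"slide": [0,0,1.5],"dr": [0,0,0],"grip": 5},
  ],
)

```text
time_s: 18.18
ee_pos: [0.5121, -0.1667, 0.1508]
eef_rot: [0.0, 0.812, -0.584, 0.0]
contact_force: [-4.4, -0.1, -14.8]
gripper_width: 0.174
finger_force: 60.2
```

Emit:
carry_out(
  moves=[
    {"slide": [0,0,0],"dr": [0,0,0],"grip": 5},
    {"slide": [0,0,0],"dr": [0,0,0],"grip": 5},
    {"slide": [0,0,0],"dr": [0,0,0],"grip": 5},
    {"slide": [0,0,0],"dr": [0,0,0],"grip": 5},
    {"slide": [0,0,0],"dr": [0,0,0],"grip": 5},
    {"slide": [0,0,0],"dr": [0,0,0],"grip": 5},
    {"slide": [0,0,0],"dr": [0,0,0],"grip": 5},
    {"slide": [0,0,0],"dr": [0,0,0],"grip": 5},
  ],
)

```text
time_s: 18.85
ee_pos: [0.5127, -0.1666, 0.1506]
eef_rot: [-0.0, 0.812, -0.584, 0.001]
contact_force: [-3.6, -0.9, -9.7]
gripper_width: 0.175
finger_force: 60.8
```

Emit:
carry_out(
  moves=[
    {"slide": [0,0.2,0.4],"dr": [0,0,0],"grip": 5},
    {"slide": [0,0.5,0.8],"dr": [0,0,0],"grip": 5},
    {"slide": [0,0.5,1.2],"dr": [0,0,0],"grip": 5},
    {"slide": [0,0.5,1.6],"dr": [0,0,0],"grip": 5},
    {"slide": [0,0.5,1.6],"dr": [0,0,0],"grip": 5},
    {"slide": [0,0.5,1.6],"dr": [0,0,0],"grip": 5},
    {"slide": [0,0.5,1.6],"dr": [0,0,0],"grip": 5},
    {"slide": [0,0.5,1.6],"dr": [0,0,0],"grip": 5},
    {"slide": [0,0.5,1.6],"dr": [0,0,0],"grip": 5},
    {"slide": [0,0.5,1.6],"dr": [0,0,0],"grip": 5},
  ],
)

```text
time_s: 19.68
ee_pos: [0.5118, -0.1666, 0.1486]
eef_rot: [-0.0, 0.812, -0.584, 0.0]
contact_force: [0.2, -0.4, -1.1]
gripper_width: 0.173
finger_force: 61.9
```

```bash
python3 - <<'E'
from h import *
s=r.get_state();print(s['ee_pos'],s['contact_force'],s['wrist_torque'])
f=snap('wrist','w7.png'); g=snap('side','s7.png')
uv=[336,225]
cv2.imwrite('pics/c7.png',np.hstack([cv2.resize(f[60:340,140:500],(450,350)),cv2.resize(g[uv[1]-40:uv[1]+40,uv[0]-40:uv[0]+40],(350,350),interpolation=2)]))
E
```

```text
[ 0.51183324 -0.1666348   0.14856363] [ 0.2350117  -0.41797215 -1.05927996] [-0.02866236  0.01890744 -0.03515661]
```

View pics/c7.png

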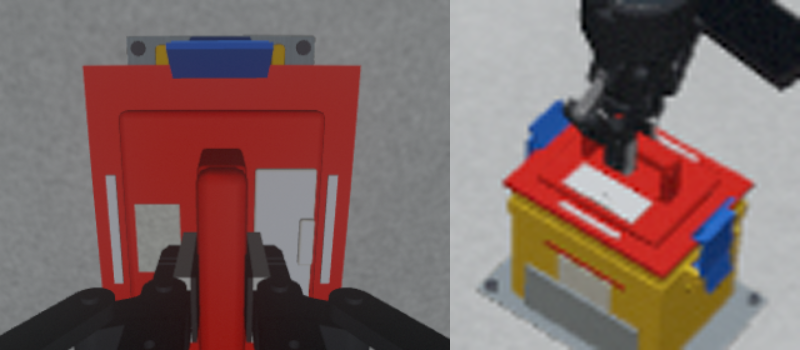

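Emit:
carry_out(
  moves=[
    {"slide": [0,0,-0.3],"dr": [0,0,0],"grip": 5},
    {"slide": [0,0,-0.6],"dr": [0,0,0],"grip": 5},
    {"slide": [0,0,-0.9],"dr": [0,0,0],"grip": 5},
    {"slide": [0,0,-1.2],"dr": [0,0,0],"grip": 5},
    {"slide": [0,0,-1.5],"dr": [0,0,0],"grip": 5},
    {"slide": [0,0,-1.8],"dr": [0,0,0],"grip": 5},
    {"slide": [0,0,-2],"dr": [0,0,0],"grip": 5},
    {"slide": [0,0,-2.2],"dr": [0,0,0],"grip": 5},
    {"slide": [0,0,-2.2],"dr": [0,0,0],"grip": 5},
    {"slide": [0,0,-2.2],"dr": [0,0,0],"grip": 5},
  ],
)

```text
time_s: 20.62
ee_pos: [0.5116, -0.1664, 0.1502]
eef_rot: [0.0, 0.812, -0.584, -0.0]
contact_force: [0.6, -0.6, -5.5]
gripper_width: 0.173
finger_force: 61.4
```

Emit:
carry_out(
  moves=[
    {"slide": [0,0,0],"dr": [0,0,0],"grip": 5},
    {"slide": [0,0,0],"dr": [0,0,0],"grip": 5},
    {"slide": [0,0,0],"dr": [0,0,0],"grip": 5},
    {"slide": [0,0,0],"dr": [0,0,0],"grip": 5},
    {"slide": [0,0,0],"dr": [0,0,0],"grip": 5},
    {"slide": [0,0,0],"dr": [0,0,0],"grip": 5},
    {"slide": [0,0,0],"dr": [0,0,0],"grip": 5},
    {"slide": [0,0,0],"dr": [0,0,0],"grip": 5},
    {"slide": [0,0,0],"dr": [0,0,0],"grip": 5},
    {"slide": [0,0,0],"dr": [0,0,0],"grip": 5},
  ],
)

```text
time_s: 21.45
ee_pos: [0.5115, -0.1665, 0.1504]
eef_rot: [0.0, 0.812, -0.584, -0.0]
contact_force: [1.5, 0.1, -8.5]
gripper_width: 0.174
finger_force: 61.1
```

Emit:
carry_out(
  moves=[
    {"slide": [0,0,-0.1],"dr": [0,0,0],"grip": 5},
    {"slide": [0,0,-0.2],"dr": [0,0,0],"grip": 5},
    {"slide": [0,0,-0.3],"dr": [0,0,0],"grip": 5},
    {"slide": [0,0,-0.4],"dr": [0,0,0],"grip": 5},
    {"slide": [0,0,-0.5],"dr": [0,0,0],"grip": 5},
    {"slide": [0,0,-0.5],"dr": [0,0,0],"grip": 5},
    {"slide": [0,0,-0.5],"dr": [0,0,0],"grip": 5},
    {"slide": [0,0,-0.5],"dr": [0,0,0],"grip": 5},
    {"slide": [0,0,-0.5],"dr": [0,0,0],"grip": 5},
    {"slide": [0,0,-0.5],"dr": [0,0,0],"grip": 5},
  ],
)

```text
time_s: 22.28
ee_pos: [0.5115, -0.1664, 0.1507]
eef_rot: [0.0, 0.812, -0.584, -0.0]
contact_force: [2.1, -0.4, -12.5]
gripper_width: 0.171
finger_force: 60.3
```

Emit:
carry_out(
  moves=[
    {"slide": [0,0,0],"dr": [0,0,0],"grip": 5},
    {"slide": [0,0,0],"dr": [0,0,0],"grip": 5},
    {"slide": [0,0,0],"dr": [0,0,0],"grip": 5},
    {"slide": [0,0,0],"dr": [0,0,0],"grip": 5},
    {"slide": [0,0,0],"dr": [0,0,0],"grip": 5},
    {"slide": [0,0,0],"dr": [0,0,0],"grip": 5},
    {"slide": [0,0,0],"dr": [0,0,0],"grip": 5},
    {"slide": [0,0,0],"dr": [0,0,0],"grip": 5},
  ],
)

```text
time_s: 22.95
ee_pos: [0.5115, -0.1665, 0.1508]
eef_rot: [0.0, 0.812, -0.584, -0.0]
contact_force: [1.8, 0.6, -14.7]
gripper_width: 0.171
finger_force: 60.1
```

Emit:
carry_out(
  moves=[
    {"slide": [0,0,-0.05],"dr": [0,0,0],"grip": 5},
    {"slide": [0,0,-0.05],"dr": [0,0,0],"grip": 5},
    {"slide": [0,0,-0.05],"dr": [0,0,0],"grip": 5},
    {"slide": [0,0,-0.05],"dr": [0,0,0],"grip": 5},
    {"slide": [0,0,-0.05],"dr": [0,0,0],"grip": 5},
    {"slide": [0,0,-0.05],"dr": [0,0,0],"grip": 5},
    {"slide": [0,0,-0.05],"dr": [0,0,0],"grip": 5},
    {"slide": [0,0,-0.05],"dr": [0,0,0],"grip": 5},
    {"slide": [0,0,-0.05],"dr": [0,0,0],"grip": 5},
    {"slide": [0,0,-0.05],"dr": [0,0,0],"grip": 5},
  ],
)

```text
time_s: 23.78
ee_pos: [0.5115, -0.1665, 0.151]
eef_rot: [0.0, 0.812, -0.584, -0.0]
contact_force: [1.1, 0.9, -16.6]
gripper_width: 0.174
finger_force: 59.9
```

Settled at about 15.5 N net of lid weight; hold it.

Emit:
carry_out(
  moves=[
    {"slide": [0,0,0],"dr": [0,0,0],"grip": 5},
    {"slide": [0,0,0],"dr": [0,0,0],"grip": 5},
    {"slide": [0,0,0],"dr": [0,0,0],"grip": 5},
    {"slide": [0,0,0],"dr": [0,0,0],"grip": 5},
    {"slide": [0,0,0],"dr": [0,0,0],"grip": 5},
    {"slide": [0,0,0],"dr": [0,0,0],"grip": 5},
    {"slide": [0,0,0],"dr": [0,0,0],"grip": 5},
    {"slide": [0,0,0],"dr": [0,0,0],"grip": 5},
    {"slide": [0,0,0],"dr": [0,0,0],"grip": 5},
    {"slide": [0,0,0],"dr": [0,0,0],"grip": 5},
  ],
)

```text
time_s: 24.62
ee_pos: [0.5116, -0.1665, 0.151]
eef_rot: [0.0, 0.812, -0.584, -0.0]
contact_force: [0.7, -0.2, -16.7]
gripper_width: 0.175
finger_force: 59.7
```

Emit:
carry_out(
  moves=[
    {"slide": [0,0,0.05],"dr": [0,0,0],"grip": 5},
    {"slide": [0,0,0.05],"dr": [0,0,0],"grip": 5},
    {"slide": [0,0,0.05],"dr": [0,0,0],"grip": 5},
    {"slide": [0,0,0.05],"dr": [0,0,0],"grip": 5},
    {"slide": [0,0,0.05],"dr": [0,0,0],"grip": 5},
    {"slide": [0,0,0.05],"dr": [0,0,0],"grip": 5},
    {"slide": [0,0,0.05],"dr": [0,0,0],"grip": 5},
    {"slide": [0,0,0.05],"dr": [0,0,0],"grip": 5},
    {"slide": [0,0,0.05],"dr": [0,0,0],"grip": 5},
    {"slide": [0,0,0.05],"dr": [0,0,0],"grip": 5},
  ],
)

```text
time_s: 25.45
ee_pos: [0.5116, -0.1666, 0.151]
eef_rot: [0.0, 0.812, -0.584, -0.0]
contact_force: [1.0, 0.2, -17.8]
gripper_width: 0.175
finger_force: 59.7
```

Emit:
carry_out(
  moves=[
    {"slide": [0,0,0],"dr": [0,0,0],"grip": 5},
    {"slide": [0,0,0],"dr": [0,0,0],"grip": 5},
    {"slide": [0,0,0],"dr": [0,0,0],"grip": 5},
    {"slide": [0,0,0],"dr": [0,0,0],"grip": 5},
    {"slide": [0,0,0],"dr": [0,0,0],"grip": 5},
    {"slide": [0,0,0],"dr": [0,0,0],"grip": 5},
    {"slide": [0,0,0],"dr": [0,0,0],"grip": 5},
    {"slide": [0,0,0],"dr": [0,0,0],"grip": 5},
    {"slide": [0,0,0],"dr": [0,0,0],"grip": 5},
    {"slide": [0,0,0],"dr": [0,0,0],"grip": 5},
  ],
)

```text
time_s: 26.28
ee_pos: [0.5116, -0.1666, 0.151]
eef_rot: [0.0, 0.812, -0.584, -0.0]
contact_force: [0.8, -0.1, -17.6]
gripper_width: 0.173
finger_force: 59.7
```

Emit:
carry_out(
  moves=[
    {"slide": [0,0,0.1],"dr": [0,0,0],"grip": 5},
    {"slide": [0,0,0.15],"dr": [0,0,0],"grip": 5},
    {"slide": [0,0,0.15],"dr": [0,0,0],"grip": 5},
    {"slide": [0,0,0.15],"dr": [0,0,0],"grip": 5},
    {"slide": [0,0,0.15],"dr": [0,0,0],"grip": 5},
    {"slide": [0,0,0.15],"dr": [0,0,0],"grip": 5},
    {"slide": [0,0,0.15],"dr": [0,0,0],"grip": 5},
    {"slide": [0,0,0.15],"dr": [0,0,0],"grip": 5},
    {"slide": [0,0,0.15],"dr": [0,0,0],"grip": 5},
    {"slide": [0,0,0.15],"dr": [0,0,0],"grip": 5},
  ],
)

```text
time_s: 27.12
ee_pos: [0.5117, -0.1666, 0.151]
eef_rot: [0.0, 0.812, -0.584, 0.0]
contact_force: [0.3, 0.7, -17.0]
gripper_width: 0.173
finger_force: 59.9
```

Emit:
carry_out(
  moves=[
    {"slide": [0,0,0],"dr": [0,0,0],"grip": 5},
    {"slide": [0,0,0],"dr": [0,0,0],"grip": 5},
    {"slide": [0,0,0],"dr": [0,0,0],"grip": 5},
    {"slide": [0,0,0],"dr": [0,0,0],"grip": 5},
    {"slide": [0,0,0],"dr": [0,0,0],"grip": 5},
    {"slide": [0,0,0],"dr": [0,0,0],"grip": 5},
    {"slide": [0,0,0],"dr": [0,0,0],"grip": 5},
    {"slide": [0,0,0],"dr": [0,0,0],"grip": 5},
    {"slide": [0,0,0],"dr": [0,0,0],"grip": 5},
    {"slide": [0,0,0],"dr": [0,0,0],"grip": 5},
  ],
)

```text
time_s: 27.95
ee_pos: [0.5117, -0.1666, 0.151]
eef_rot: [-0.0, 0.812, -0.584, 0.0]
contact_force: [0.1, -0.6, -16.9]
gripper_width: 0.174
finger_force: 59.9
```

Emit:
carry_out(
  moves=[
    {"slide": [0,0,0],"dr": [0,0,0],"grip": 5},
    {"slide": [0,0,0],"dr": [0,0,0],"grip": 5},
    {"slide": [0,0,0],"dr": [0,0,0],"grip": 5},
    {"slide": [0,0,0],"dr": [0,0,0],"grip": 5},
    {"slide": [0,0,0],"dr": [0,0,0],"grip": 5},
    {"slide": [0,0,0],"dr": [0,0,0],"grip": 5},
    {"slide": [0,0,0],"dr": [0,0,0],"grip": 5},
    {"slide": [0,0,0],"dr": [0,0,0],"grip": 5},
    {"slide": [0,0,0],"dr": [0,0,0],"grip": 5},
    {"slide": [0,0,0],"dr": [0,0,0],"grip": 5},
  ],
)

```text
time_s: 28.78
ee_pos: [0.5117, -0.1666, 0.151]
eef_rot: [-0.0, 0.812, -0.584, 0.0]
contact_force: [-0.1, 0.4, -15.7]
gripper_width: 0.174
finger_force: 59.9
```

Emit:
carry_out(
  moves=[
    {"slide": [0,0,0],"dr": [0,0,0],"grip": 5},
    {"slide": [0,0,0],"dr": [0,0,0],"grip": 5},
    {"slide": [0,0,0],"dr": [0,0,0],"grip": 5},
    {"slide": [0,0,0],"dr": [0,0,0],"grip": 5},
    {"slide": [0,0,0],"dr": [0,0,0],"grip": 5},
    {"slide": [0,0,0],"dr": [0,0,0],"grip": 5},
    {"slide": [0,0,0],"dr": [0,0,0],"grip": 5},
    {"slide": [0,0,0],"dr": [0,0,0],"grip": 5},
    {"slide": [0,0,0],"dr": [0,0,0],"grip": 5},
    {"slide": [0,0,0],"dr": [0,0,0],"grip": 5},
  ],
)

```text
time_s: 29.62
ee_pos: [0.5117, -0.1666, 0.1509]
eef_rot: [0.0, 0.812, -0.584, -0.0]
contact_force: [-0.0, -0.4, -16.1]
gripper_width: 0.17
finger_force: 59.9
```

Emit:
carry_out(
  moves=[
    {"slide": [0,0,0.4],"dr": [0,0,0],"grip": 5},
    {"slide": [0,0,0.8],"dr": [0,0,0],"grip": 5},
    {"slide": [0,0,1.2],"dr": [0,0,0],"grip": 5},
    {"slide": [0,0,1.6],"dr": [0,0,0],"grip": 5},
    {"slide": [0,0,2],"dr": [0,0,0],"grip": 5},
    {"slide": [0,0,2.4],"dr": [0,0,0],"grip": 5},
    {"slide": [0,0,2.8],"dr": [0,0,0],"grip": 5},
    {"slide": [0,0,3.2],"dr": [0,0,0],"grip": 5},
    {"slide": [0,0,3.6],"dr": [0,0,0],"grip": 5},
    {"slide": [0,0,3.6],"dr": [0,0,0],"grip": 5},
  ],
)

```text
time_s: 30.45
ee_pos: [0.5125, -0.1668, 0.1482]
eef_rot: [-0.0, 0.812, -0.584, 0.001]
contact_force: [-0.2, 0.9, -1.5]
gripper_width: 0.174
finger_force: 61.9
```

Emit:
carry_out(
  moves=[
    {"slide": [0,0,0.2],"dr": [0,0,0],"grip": 5},
    {"slide": [0,0,0.2],"dr": [0,0,0],"grip": 5},
    {"slide": [0,0,0.2],"dr": [0,0,0],"grip": 5},
    {"slide": [0,0,0.2],"dr": [0,0,0],"grip": 5},
  ],
)

```text
time_s: 30.78
ee_pos: [0.5118, -0.1666, 0.1472]
eef_rot: [-0.0, 0.812, -0.584, 0.0]
contact_force: [-0.5, -0.1, -1.0]
gripper_width: 0.175
finger_force: 61.9
```

Now open gently to 45 mm.

Emit:
carry_out(
  moves=[
    {"slide": [0,0,0],"dr": [0,0,0],"grip": 18},
    {"slide": [0,0,0],"dr": [0,0,0],"grip": 24},
    {"slide": [0,0,0],"dr": [0,0,0],"grip": 32},
    {"slide": [0,0,0],"dr": [0,0,0],"grip": 40},
    {"slide": [0,0,0],"dr": [0,0,0],"grip": 45},
    {"slide": [0,0,0],"dr": [0,0,0],"grip": 45},
    {"slide": [0,0,0],"dr": [0,0,0],"grip": 45},
  ],
)

```text
time_s: 31.37
ee_pos: [0.5117, -0.1666, 0.1472]
eef_rot: [-0.0, 0.812, -0.584, 0.0]
contact_force: [0.5, 0.8, 0.1]
gripper_width: 0.524
finger_force: 0.0
```

Emit:
carry_out(
  moves=[
    {"slide": [0,0,-5],"dr": [0,0,0],"grip": 45},
    {"slide": [0,0,-15],"dr": [0,0,0],"grip": 45},
    {"slide": [0,0,-30],"dr": [0,0,0],"grip": 45},
    {"slide": [0,0,-50],"dr": [0,0,0],"grip": 45},
    {"slide": [0,0,-75],"dr": [0,0,0],"grip": 45},
    {"slide": [0,0,-100],"dr": [0,0,0],"grip": 45},
    {"slide": [0,0,-120],"dr": [0,0,0],"grip": 45},
    {"slide": [0,0,-130],"dr": [0,0,0],"grip": 45},
    {"slide": [0,0,-130],"dr": [0,0,0],"grip": 45},
    {"slide": [0,0,-130],"dr": [0,0,0],"grip": 45},
  ],
)

```text
time_s: 32.2
ee_pos: [0.5117, -0.1664, 0.2771]
eef_rot: [-0.0, 0.812, -0.584, 0.0]
contact_force: [0.3, 0.3, -1.0]
gripper_width: 0.528
finger_force: 0.0
```

```bash
python3 - <<'E'
from h import *
print(r.get_state()['contact_force'])
f=snap('wrist','w8.png'); cv2.imwrite('pics/c8.png',cv2.resize(f[60:300,180:460],(700,600)))
E
```

```text
[ 0.30224009  0.30195888 -0.97586439]
```

View pics/c8.png

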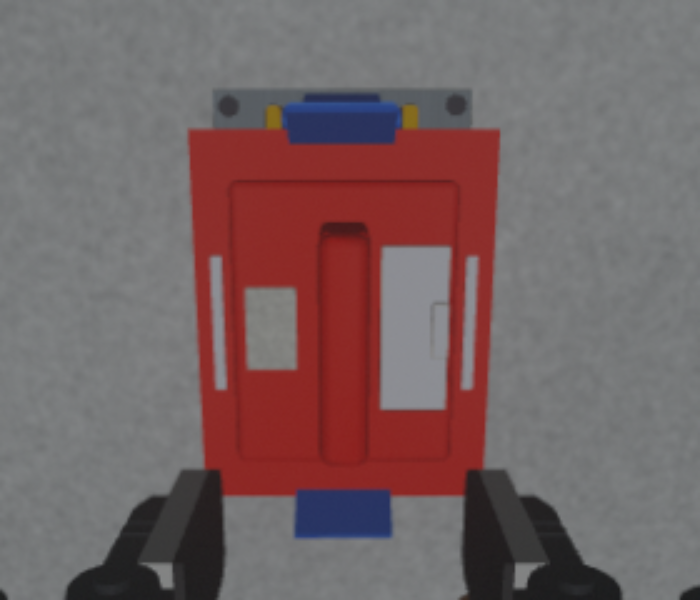

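The picture shows both blue clips over the lid's edges, at (340,125) and (343,500), with the lid seated and centred.

```bash
python3 -c "
from workcell import r
print(r.job_done())"
```

```text
the job is handed in; nothing more can be done
None
```

The lid is on with both clips snapped over its edge and the job is handed in, but my first tug overshot to about 25 N at the wrist for nearly 2 s, against the 15 N asked and right at the 25 N tear limit; I eased off, saw both clips still intact, and redid the pull, holding about 15 to 16 N (net of lid weight) for over 2 s before letting go.

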